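Reverse the magnetic finishing machine

TASK

The magnetic finishing machine on the engraver's bench is running forward; set it running in reverse without ever switching its direction under power. With a fingertip tap the off end of the green power switch to stop it, then tap the reverse end of the black direction switch, then tap the on end of the green switch to start it again: light taps that just snap each switch over. Leave the orange speed switch, the timer knob, the bowl's lid and the other things on the bench as they are, grasp nothing, and finish with the hand clear of everything.

Things in the scene. Friction and masses are not known exactly. Their poses are not given: they have to be found in the camera images.
- machine: magnetic finishing machine, cream cabinet 200 (x) x 380 (y) mm, fixed. Origin: centre of its underside on the bench; -x is its front (robot side), +y its left. Clear lidded bowl centred 106 mm left of the origin, 192 mm high with knob. Grey flat control deck on the right half, 80 mm over the bench, with three rocker switches side by side at x = -34, y = -30, -80, -130 mm, in any order
- power_switch: fixed black bezel, 52 (x) x 28 (y) x 2 mm, of the power switch with the green rocker. Origin: centre of its underside, on the deck, 5.5 mm under the pivot axis; x runs along the rocker from its near end (machine's front) to its far end, z up. Red dot on the deck before the near (off) end, green dot behind the far (on) end
- power (a joint): green rocker's angle, rad: +0.16 far end down = on (start), -0.16 near end down = off. Actuator 40 (x) x 20 (y) mm, a V: the half that is down is nearly level, its end 6.5 mm over the deck; the raised end stands 13 mm over it. Snap action: 2 to 4 N on the raised end; once that end is down to 9.5 mm it snaps over by itself and stays; the lower stop is springy (about 6 N for 1 mm)
- power_off_end (a point): spot to tap on the near half of the green rocker, on its face, 14.5 mm from the pivot; moves with the rocker: 11 mm above the deck while raised (switch on, as at the start), 6 mm when down
- power_on_end (a point): spot to tap on the far half of the green rocker, on its face, 14.5 mm from the pivot; 6 mm above the deck while down (switch on), 11 mm when raised (switch off)
- direction_switch: fixed black bezel, 52 x 28 x 2 mm, of the direction switch, the one with the black rocker; origin and axes as for the power switch. White curved arrows are printed on the deck at its two ends.
- direction (a joint): angle of the black rocker, rad. +0.16: far end down = forward (start); -0.16: near end down = reverse. Same size and snap action as the green one.
- reverse_end (a point): spot to tap on the near half of the black rocker, on its face, 14.5 mm from the pivot; 11 mm above the deck while raised (forward, as at the start), 6 mm when down
- speed_switch: fixed black bezel of the speed switch, the one with the orange rocker, same build; to be left alone
- speed (a joint): angle of the orange rocker, rad; starts at -0.16 (near end down = low speed) and must stay there
- timer_mark (a point): tip of the white line on the black timer knob (40 mm wide, 19 mm high, centred on the deck 58 mm behind and 80 mm right of the machine's origin); its setting varies and must stay
- bowl_lid: loose clear round lid, 138 mm wide, lying on the bowl's rim, with a black knob 26 mm wide; origin: centre of its underside, 164 mm over the bench; must stay in place
- pin_dish: small round steel dish, 100 mm wide, 35 mm high, loose on the bench; origin: centre of its underside; must stay in place
- polish_bottle: closed bottle, 52 mm wide, 135 mm high, blue cap, loose on the bench; origin: centre of its underside; must stay in place
- ball_vise: engraver's ball vise, dark steel, 94 mm wide, 96 mm high, loose on the bench; origin: centre of its underside; must stay in place
- graver: small hand graver with a mushroom wooden handle, 105 mm long, 30 mm high, lying loose on the bench; origin: on the bench under its middle; must stay in place
Mind the look-alikes: they are no part of the job. What is shaped like the bowl_lid but brown, pink or yellow is not meant.

How it is judged (in metres and radians):
On the way, in this order (a step that is already met when the one before it is completed fails the run):
1. the green switch is off while the direction is still forward (value of joint power below -0.13 rad and value of joint direction above 0.13 rad), for 0.1 s.
2. the black switch is at reverse while the power is off (value of joint each of power, direction below -0.13 rad), for 0.1 s.
3. the green switch is on again, in reverse (value of joint power above 0.13 rad and value of joint direction below -0.13 rad), for 0.1 s.
At the end, for the whole second after the job is handed in: The green power rocker is snapped on (beyond 0.13 rad), the black direction rocker is snapped to reverse, the orange speed rocker is still at low, the timer's mark is within 4 mm and the bowl's lid within 10 mm of where it was, the lid at rest (all of step 3 and value of joint speed below -0.13 rad and distance of timer_mark from where it was at the start of the episode below 0.004 m and distance of bowl_lid from where it was at the start of the episode below 0.01 m and linear speed of bowl_lid below 0.02 m/s); the robot touches nothing.
It fails at once if the direction rocker is moved off either of its ends while the power is on (value of joint power above 0 rad and value of joint direction between -0.1 and 0.1 rad).
It fails at once if the speed switch is shifted (value of joint speed above -0.09 rad).
It fails at once if the timer knob is turned (its mark moves 5 mm) (distance of timer_mark from where it was at the start of the episode above 0.005 m).
It fails at once if a switch or the machine is pushed with more than 30 N: not a light tap (contact force between anything else and power_switch above 30 N or contact force between anything else and direction_switch above 30 N or contact force between anything else and machine above 30 N).
It fails at once if the bowl's lid, the dish, bottle, vise or graver is lifted, carried or shoved by more than 12 mm (distance of any of bowl_lid, pin_dish, polish_bottle, ball_vise, graver from where it was at the start of the episode above 0.012 m).
It also fails if it takes over 38 s, if anything falls off the work surface, if the arm or the gripper's body presses on something with over 40 N, if the wrist force passes 120 N, or if a joint passes its speed limit or range.

ROBOT

A 6-joint arm with a two-finger parallel gripper is mounted at the origin on the work surface. World frame = base frame: x ahead of the robot, y to its left, z up, the work surface at z = 0. Lengths are in m, angles in degrees, forces in N, time in s.
With the tool pointing down it reaches from about 0.3 to 0.75 m from the base axis. Payload 8.5 kg.
Tool frame: the origin (TCP) lies midway between the tips of the shut fingers; the grasp point (between the pads) lies env.tcp_to_grasp behind it (env.tcp_to_grasp is the distance from the TCP to the grasp point, in m); z points along the fingers, y is the line along which they close (so a half turn about z gives the same grasp; the last joint's range is limited). The gripper opens to 85 mm and grips with 20 to 120 N. Pads are 22 mm wide; open, the fingers measure 114 mm over their backs; the gripper's body (76 mm by 85 mm) begins 54 mm behind the grasp point. The pads swing forward as they close: fully open they stand 13 mm farther back than shut.
Start: joints at [64.67, 21.807, 74.336, -0, 83.858, -12.336], TCP at [0.124, 0.536, 0.231] pointing down, gripper open.
Joint ranges: [-178.18, 178.18], [-50.72, 133.34], [12.68, 142.11], [-81.47, 261.47], [9.98, 163.14], [-165.26, 165.26]. Speed limits (degrees/s): [136.94, 136.94, 180, 180, 180, 180].

INTERFACE

Orientations are given as a 3x3 rotation matrix whose columns are the frame's x, y, z axes.
In Python, from rig import observe, optics, job, env gives the robot as it stands. The module is installed in compiled form; this text tells all that it offers.
- The arm moves only by the shell command python3 -m jog 'ROWS' [FORCE]. ROWS is JSON, a list of rows, each a list of 7 numbers: the turn, a rotation vector about the tool's x, y, z in rad, then the shift along the tool's x, y, z in m, then the opening in per cent of the stroke, from 0 (shut) to 100 (fully open). A call has 1 to 10 rows; each row shifts and turns the commanded pose from where the row before left it, along the tool's axes as they then stand; what a row does not reach is not made up. A row lasts 1/8 s, in which the tool goes at most 62.5 mm and 10.7 degrees, less where a joint would pass 70% of its speed; a pose out of reach is approached as far as the arm can. A call is refused whole if a number of a shift passes 0.0625 or a number of a turn 0.188, either way. A call with a gripper value outside its range is refused whole. The fingers move at their own pace and stop on an object; FORCE is the grip in N (left out, the last holds). Time passes only in rows, so rows that do not move let the fingers close. It gives the time, the measured TCP pose, the force, the opening and the grip force at its end, in the units of the state.
- observe(): the state, without advancing time (a new reading comes with each control period).
- optics.get_image(name): name is "scene" or "side" or "wrist"; returns a dict with "pixels" (480x640x3 uint8, red, green, blue), "mtx" (3x3 intrinsics, pixels), "rvec" (rotation vector, rad) and "tvec" (3), from world to camera coordinates, as OpenCV has them. Camera axes: x right, y down, z forward; pixel columns grow to the right and rows downward; lengths in m; the calibration is good to about 2 mm. The wrist camera is an equidistant fisheye: a pixel r from the principal point sees the ray r / f radians off the axis. A picture is of the moment at which its call begins. There is no depth.
- job.close_job(): hands the job in; it is judged then, once.
The state is a dict: "time_s": time; "q": joint angles; "qvel": joint speeds; "joint_efforts": joint torques, N m; "position": TCP position; "tool_rot": TCP orientation; "ft_force": force on the tool from outside, world axes, zero at the start; "wrist_torque": the same for the moment, N m; "grip_width": finger opening in m; "gripper_force": force on a finger pad.
Only numpy, scipy, OpenCV 4.12 (cv2) and the standard library are available. Lean on these libraries where they do the work, as an engineer would, in place of code of your own. Each camera call takes 0.05 s, during which the arm holds its last target. There are 200 camera calls.

## Working session

There is one attempt and no reset: what is moved stays moved. The work goes in short steps, Python scripts to look and compute and a shell command to move; the robot and the scene stay as the last step left them, time stands still between calls to the robot, and variables do not carry over. Pictures are saved under pics/ and viewed, at most 10 in all, crops included, and the job is handed in when it is done.

```bash
mkdir -p pics
python3 - <<'E'
from rig import observe, optics, env
import cv2,numpy as np
s=observe();print(s['time_s'],s['position'],np.round(s['tool_rot'],3).tolist(),s['grip_width'],env.tcp_to_grasp)
for n in("scene","side","wrist"):
    d=optics.get_image(n);cv2.imwrite(f"pics/{n}0.png",d["pixels"][:,:,::-1]);np.savez(f"{n}0.npz",**d)
    R=cv2.Rodrigues(np.array(d['rvec'],float))[0];print(n,(-R.T@np.array(d['tvec']).ravel()).round(3),np.array(d['mtx']).round(1).tolist(), R[2].round(2))
E
```

```text
0.0 [0.12354051 0.53564646 0.23070903] [[-0.974, 0.225, -0.001], [0.225, 0.974, -0.001], [0.0, -0.001, -1.0]] 0.08545978890704233 0.0187
scene [1.384 0.207 1.256] [[549.6, 0.0, 308.1], [0.0, 549.6, 231.0], [0.0, 0.0, 1.0]] [-0.58 -0.08 -0.81]
side [0.369 0.627 0.821] [[452.4, 0.0, 312.4], [0.0, 452.4, 240.3], [0.0, 0.0, 1.0]] [ 0.23 -0.62 -0.75]
wrist [0.053 0.552 0.374] [[371.6, 0.0, 315.8], [0.0, 371.6, 245.8], [0.0, 0.0, 1.0]] [ 0.27 -0.06 -0.96]
```

View pics/scene0.png

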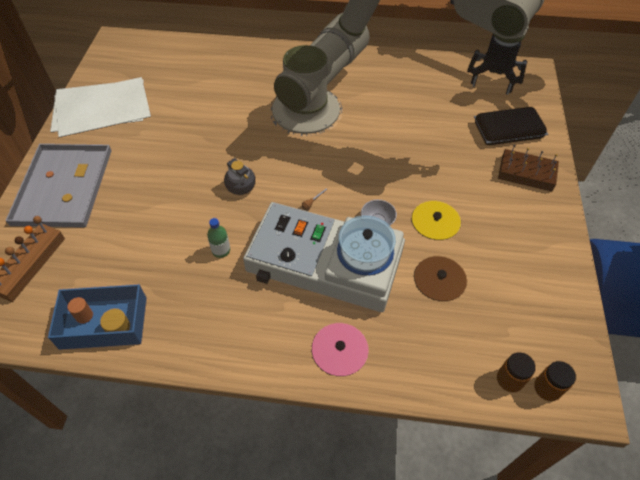

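View pics/side0.png

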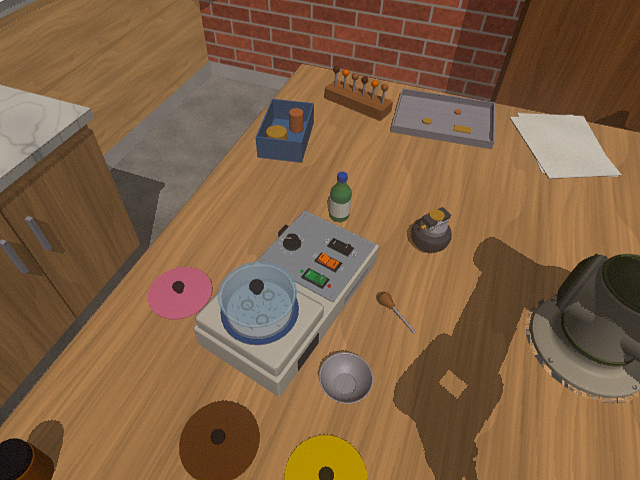

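The scene view shows the robot at the top, with the machine in the middle. Its rockers are green at (318,232), orange at (300,228) and black at (283,222), and the timer knob is at (288,255). In the side view they are green (316,278), orange (328,261), black (341,246) and knob (292,242). The brown, pink and yellow discs on the bench are decoys. Next I'll measure the switches.

```bash
cat > h.py <<'E'
import numpy as np,cv2
def load(n):
    d=dict(np.load(n));d['R']=cv2.Rodrigues(d['rvec'].astype(float))[0];d['t']=d['tvec'].astype(float).ravel();d['K']=d['mtx'];return d
def ray(d,uv):
    if d.get('fish'):
        p=(np.array(uv)-d['K'][:2,2])/d['K'][0,0];r=np.linalg.norm(p);v=np.r_[np.sin(r)*p/r,np.cos(r)]
    else: v=np.linalg.inv(d['K'])@np.r_[uv,1.]
    return -d['R'].T@d['t'],d['R'].T@v
def plane(d,uv,z):
    c,v=ray(d,uv);return c+v*(z-c[2])/v[2]
def tri(a,ua,b,ub):
    c,v=ray(a,ua);e,w=ray(b,ub);v/=np.linalg.norm(v);w/=np.linalg.norm(w)
    k=np.linalg.lstsq(np.c_[v,-w],e-c,rcond=None)[0];p,q=c+v*k[0],e+w*k[1];return (p+q)/2,np.linalg.norm(p-q)
def blobs(d,box,lo,hi,amin=15):
    x0,y0,x1,y1=box;m=cv2.inRange(cv2.cvtColor(d['pixels'],cv2.COLOR_RGB2HSV),np.array(lo),np.array(hi))
    z=np.zeros_like(m);z[y0:y1,x0:x1]=m[y0:y1,x0:x1]
    n,l,s,c=cv2.connectedComponentsWithStats(z);return [(c[i],s[i]) for i in range(1,n) if s[i,4]>=amin]
E
python3 - <<'E'
from h import *
S=load('scene0.npz');D=load('side0.npz')
bs={'S':(S,(245,205,335,275)),'D':(D,(270,215,380,300))}
rng={'green':((45,120,50),(85,255,255)),'orange':((5,150,120),(18,255,255)),'dark':((0,0,0),(180,255,60))}
P={}
for k,(lo,hi) in rng.items():
    for v,(d,b) in bs.items():
        r=blobs(d,b,lo,hi,8);P[k,v]=r
        for c,s in r: print(k,v,c.round(1),s)
for k in('green','orange'):
    f=lambda v:max(P[k,v],key=lambda q:q[1][4])[0]
    p,e=tri(S,f('S'),D,f('D'));print(k,p.round(4),e.round(4),plane(S,f('S'),.088).round(4),plane(D,f('D'),.088).round(4))
a=cv2.resize(S['pixels'][200:290,240:345],None,fx=4,fy=4,interpolation=2)[:,:400];b=cv2.resize(D['pixels'][210:300,275:385],None,fx=4,fy=4,interpolation=2)[:,:400]
cv2.imwrite('pics/crop.png',np.hstack([a,b])[:,:,::-1])
E
```

```text
green S [317.9 232. ] [312 225  12  14  88]
green D [315.5 277.1] [305 270  22  16 150]
orange S [300.  226.4] [294 221  12  12  94]
orange D [327.4 260.7] [318 253  21  16 162]
dark S [282.1 223. ] [275 216  15  15 117]
dark S [314.4 239. ] [311 237   9   4  14]
dark S [287.2 254.9] [281 248  14  14 128]
dark S [262.7 272.4] [257 270  13   5  51]
dark D [281.9 230. ] [278 225  10  11  40]
dark D [291.8 242.1] [283 234  18  16 210]
dark D [340.4 246.7] [328 238  26  18 216]
dark D [329.2 265.1] [315 258  27  14  53]
dark D [314.1 279.9] [302 269  27  19  73]
green [0.554  0.1108 0.0846] 0.0012 [0.5569 0.1116 0.088 ] [0.5529 0.1125 0.088 ]
orange [0.545  0.0632 0.0879] 0.0009 [0.5447 0.0629 0.088 ] [0.5452 0.0638 0.088 ]
```

View pics/crop.png

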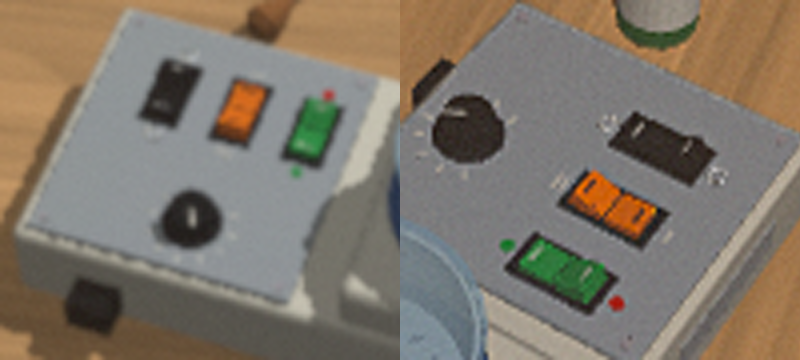

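The crop confirms it. The green rocker has the red dot at its near (robot-side) end and the green dot behind it. Orange is in the middle. The black rocker, with arrows at its ends, is farthest right. The spacing of 49 mm and z of about 0.085 agree with the sizes given. I'll close the fingers and move over there at a safe height.

```bash
python3 -m jog '[[0,0,0,-0.045,-0.03,0,0],[0,0,0,-0.05,-0.032,0,0],[0,0,0,-0.05,-0.032,0,0],[0,0,0,-0.05,-0.032,0,0],[0,0,0,-0.05,-0.032,0,0],[0,0,0,-0.05,-0.032,0,0],[0,0,0,-0.05,-0.032,0,0],[0,0,0,-0.05,-0.032,0,0],[0,0,0,-0.04,-0.03,0,0],[0,0,0,0,0,0,0]]' 40
python3 - <<'E'
from rig import observe, optics
import cv2,numpy as np
s=observe();print(s['time_s'],s['position'],np.round(s['tool_rot'],3).tolist(),s['ft_force'])
d=optics.get_image("wrist");np.savez("wrist1.npz",**d);cv2.imwrite("pics/wrist1.png",d["pixels"][:,:,::-1])
E
```

```text
time_s: 1.4
position: [0.4853, 0.159, 0.2307]
tool_rot: [[-0.973, 0.229, -0.001], [0.229, 0.973, -0.0], [0.001, -0.001, -1.0]]
ft_force: [-0.3, -0.4, -0.0]
grip_width: -0.0
gripper_force: 0.0
1.4 [0.48527759 0.15898579 0.23066505] [[-0.973, 0.229, -0.001], [0.229, 0.973, -0.0], [0.001, -0.001, -1.0]] [-0.32954015 -0.44920212 -0.0149408 ]
```

View pics/wrist1.png

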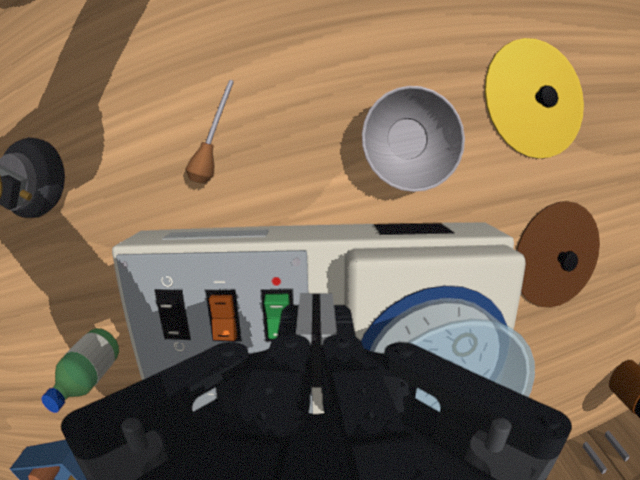

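The wrist view shows the near ends of all three switches: black bezel around (172,315), orange (223,316), green (277,310), and the red dot at (276,281). The shut fingers hide green's far end. I'll measure from this view.

Run:
```python
from h import *
W=load('wrist1.npz');W['fish']=1;S=load('scene0.npz');D=load('side0.npz')
hsv=cv2.cvtColor(W['pixels'],cv2.COLOR_RGB2HSV)
def quad(m,box):
    x0,y0,x1,y1=box;z=np.zeros_like(m);z[y0:y1,x0:x1]=m[y0:y1,x0:x1]
    c=max(cv2.findContours(z,0,2)[0],key=cv2.contourArea);r=cv2.minAreaRect(c);return r
dark=((hsv[...,2]<55)|(hsv[...,1]>140)).astype('uint8')*255
for n,b in(('black',(148,284,200,350)),('orange',(200,284,246,350))):
    r=quad(dark,b);p=cv2.boxPoints(r);P=np.array([plane(W,q,.082) for q in p]);print(n,np.round(r[0],1),np.round(r[1],1),plane(W,r[0],.082).round(4),[np.linalg.norm(P[i]-P[i-1]).round(4) for i in(0,1)]);print(P[:,:2].round(4).tolist())
for c,s in blobs(W,(262,270,290,290),(0,120,80),(8,255,255),5)+blobs(W,(262,270,290,290),(170,120,80),(180,255,255),5): print('red',c,s,plane(W,c,.08).round(4))
for d,b in((S,(320,218,335,230)),(D,(322,278,336,294))):
  for c,s in blobs(d,b,(0,120,80),(8,255,255),2)+blobs(d,b,(170,120,80),(180,255,255),2): print('red ext',c,plane(d,c,.08).round(4))
for n,d,u in(('blk S',S,(282.1,223)),('blk D',D,(340.4,246.7))): print(n,plane(d,u,.083).round(4))
print('blk tri',tri(S,(282.1,223),D,(340.4,246.7)))
# bezel top (near-end) row and green bezel
g=quad(dark,(258,286,300,300));p=cv2.boxPoints(g);print('green near edge',p.round(1).tolist(),[plane(W,q,.082).round(4)[:2].tolist() for q in p])
```

```text
black [172.4 314.5] [54.6 26.5] [0.5325 0.0111 0.082 ] [np.float64(0.057), np.float64(0.0275)]
[[0.5057, 0.0023], [0.5064, 0.0299], [0.5605, 0.0193], [0.5613, -0.0103]]
orange [225.5 319.5] [60.3 37.1] [0.5471 0.0605 0.082 ] [np.float64(0.0631), np.float64(0.0338)]
[[0.5157, 0.0522], [0.5215, 0.0855], [0.5806, 0.0687], [0.5755, 0.0323]]
red [275.83673469 280.73469388] [272 277   9   8  49] [0.5213 0.115  0.08  ]
red ext [321.5 223.5] [0.5226 0.1171 0.08  ]
red ext [328.63636364 285.45454545] [0.523  0.1166 0.08  ]
blk S [0.536  0.0135 0.083 ]
blk D [0.5336 0.0135 0.083 ]
blk tri (array([0.53420982, 0.01266375, 0.0812021 ]), np.float64(0.0012357322449553128))
green near edge [[262.0, 290.0], [292.0, 290.0], [292.0, 299.0], [262.0, 299.0]] [[0.5263, 0.1015], [0.5319, 0.1267], [0.5401, 0.1246], [0.5344, 0.0991]]
```

The measurements agree across all three cameras: black centre (.5345,.0128), green centre (.553,.111), machine yaw about -10.4°. The red dot falls 31 mm in front of green's centre, as it should. I'll line up with the machine, move over green's near end and descend.

```bash
python3 -m jog '[[0,0,0,-0.03,-0.016,0,0],[0,0,0,-0.0306,-0.016,0,0],[0,0,-0.05,0,0,0,0],[0,0,0,0,0,0.06,0],[0,0,0,0,0,0.06,0],[0,0,0,0,0,0,0],[0,0,0,0,0,0,0]]'
python3 - <<'E'
from rig import observe, optics
import cv2,numpy as np
s=observe()
d=optics.get_image("side");np.savez("side2.npz",**d);a=d["pixels"][190:310,270:390]
w=optics.get_image("wrist")["pixels"][220:360,180:340]
cv2.imwrite("pics/v2.png",np.hstack([cv2.resize(a,(400,400),interpolation=2),cv2.resize(w,(400,400),interpolation=2)])[:,:,::-1])
E
```

```text
time_s: 2.33
position: [0.5364, 0.1173, 0.1136]
tool_rot: [[-0.985, 0.175, 0.003], [0.175, 0.985, 0.0], [-0.003, 0.001, -1.0]]
ft_force: [0.7, -0.2, 0.3]
grip_width: -0.0
gripper_force: 0.0
```

View pics/v2.png

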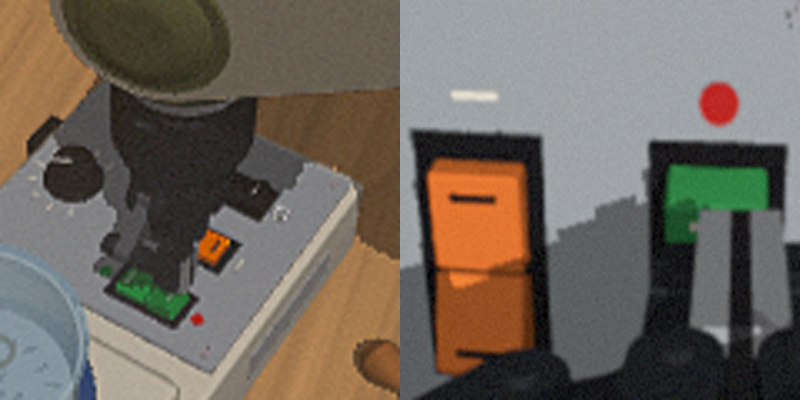

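The fingertips are over the near half of the green rocker, about 3 mm too far left. I'll correct that and lower gently.

```bash
python3 -m jog '[[0,0,0,0.001,-0.003,0.01,0],[0,0,0,0,0,0.004,0],[0,0,0,0,0,0.003,0],[0,0,0,0,0,0.003,0],[0,0,0,0,0,0.002,0],[0,0,0,0,0,0.002,0],[0,0,0,0,0,0,0],[0,0,0,0,0,0,0]]'
```

```text
time_s: 3.42
position: [0.5341, 0.1138, 0.0874]
tool_rot: [[-0.984, 0.176, 0.0], [0.176, 0.984, -0.0], [-0.0, 0.0, -1.0]]
ft_force: [-0.4, -0.5, 1.2]
grip_width: -0.0
gripper_force: 0.0
```

```bash
python3 -m jog '[[0,0,0,0,0,-0.04,0],[0,0,0,0,-0.05,0,0],[0,0,0,0,-0.05,0,0],[0,0,0,0,0,0,0],[0,0,0,0,0,0,0]]'
python3 - <<'E'
from rig import optics
import cv2,numpy as np
a=optics.get_image("side")["pixels"][190:310,270:390]
w=optics.get_image("wrist")["pixels"][220:420,260:460]
cv2.imwrite("pics/v3.png",np.hstack([cv2.resize(a,(400,400),interpolation=2),cv2.resize(w,(400,400),interpolation=2)])[:,:,::-1])
E
```

```text
time_s: 4.05
position: [0.5165, 0.0156, 0.1274]
tool_rot: [[-0.984, 0.176, 0.0], [0.176, 0.984, 0.0], [-0.0, 0.0, -1.0]]
ft_force: [-0.2, 0.2, -0.7]
grip_width: 0.0003
gripper_force: 0.0
```

View pics/v3.png

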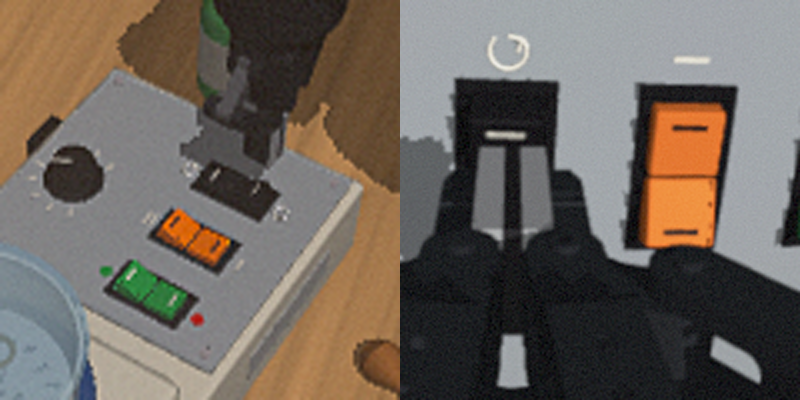

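The side view shows green now looking like orange, which has its near end down. The wrist view has the fingertips centred on black's near half. Before touching the direction switch, I'll check numerically that green really flipped.

Run:
```python
from h import *
from rig import optics
d=optics.get_image("side");np.savez("side3.npz",**d)
for f in('side0.npz','side3.npz'):
    D=load(f);p=D['pixels'];hsv=cv2.cvtColor(p,cv2.COLOR_RGB2HSV)
    for k,lo,hi,b in(('green',(45,100,30),(85,255,255),(300,264,335,292)),('orange',(4,130,60),(18,255,255),(312,248,345,276))):
        c,s=max(blobs(D,b,lo,hi),key=lambda q:q[1][4]);m=cv2.inRange(hsv,np.array(lo),np.array(hi))
        x0,y0,w,h=s[:4];V=hsv[...,2].astype(float);V[m==0]=np.nan
        print(f,k,c.round(1),s,'V by col',[int(np.nanmean(V[y0:y0+h,x])) for x in range(x0,x0+w,2)])
a,b=load('side0.npz')['pixels'],load('side3.npz')['pixels']
cv2.imwrite('pics/cmp.png',np.hstack([cv2.resize(i[245:300,295:350],(400,400),interpolation=2) for i in(a,b)])[:,:,::-1])
```

```text
side0.npz green [315.7 277.4] [305 270  22  16 172] V by col [109, 113, 118, 111, 108, 106, 96, 95, 111, 107, 108]
side0.npz orange [327.6 261. ] [317 253  22  17 191] V by col [104, 143, 161, 186, 209, 177, 166, 168, 156, 152, 163]
side3.npz green [314.6 276.9] [304 268  22  18 174] V by col [103, 97, 116, 135, 135, 124, 117, 115, 112, 116, 111]
side3.npz orange [327.6 260.9] [317 253  22  17 188] V by col [108, 163, 182, 195, 220, 186, 175, 177, 165, 161, 168]
```

View pics/cmp.png

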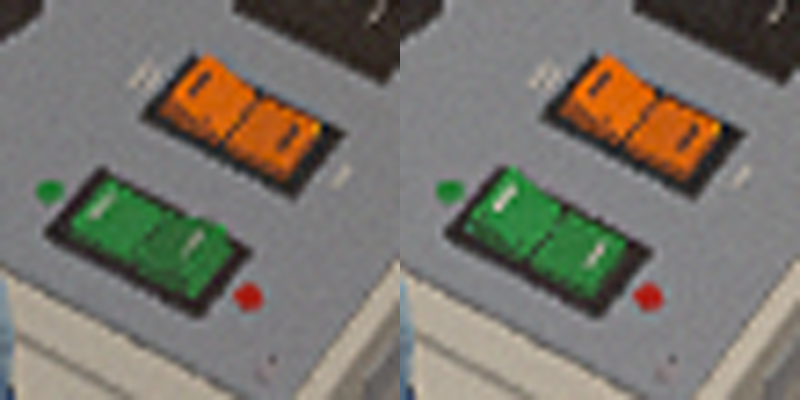

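Comparing before and after, green's near end is now down (off) with the same profile as orange. The fingertip is at (.5165,.0156), about 18 mm in front of black's centre. Next I'll tap reverse, lift, and move over green's far end at (.5697,.108).

```bash
python3 -m jog '[[0,0,0,0,0,0.026,0],[0,0,0,0,0,0.004,0],[0,0,0,0,0,0.003,0],[0,0,0,0,0,0.003,0],[0,0,0,0,0,0.002,0],[0,0,0,0,0,0.0025,0],[0,0,0,0,0,0,0],[0,0,0,0,0,0,0]]'
python3 -m jog '[[0,0,0,0,0,-0.05,0],[0,0,0,-0.017,0.05,0,0],[0,0,0,-0.018,0.05,0,0],[0,0,0,0,0,0,0],[0,0,0,0,0,0,0]]'
python3 - <<'E'
from rig import optics
import cv2,numpy as np
a=optics.get_image("side")["pixels"][190:310,270:390]
w=optics.get_image("wrist")["pixels"][200:360,160:320]
cv2.imwrite("pics/v4.png",np.hstack([cv2.resize(a,(400,400),interpolation=2),cv2.resize(w,(400,400),interpolation=2)])[:,:,::-1])
E
```

```text
time_s: 5.2
position: [0.5165, 0.0153, 0.0869]
tool_rot: [[-0.984, 0.176, 0.0], [0.176, 0.984, -0.0], [-0.0, -0.0, -1.0]]
ft_force: [0.1, -0.1, -0.3]
grip_width: -0.0006
gripper_force: 0.0
time_s: 5.82
position: [0.5681, 0.1074, 0.1366]
tool_rot: [[-0.984, 0.176, -0.001], [0.176, 0.984, -0.0], [0.001, -0.0, -1.0]]
ft_force: [-0.6, -0.7, 0.2]
grip_width: 0.0005
gripper_force: 0.0
```

View pics/v4.png

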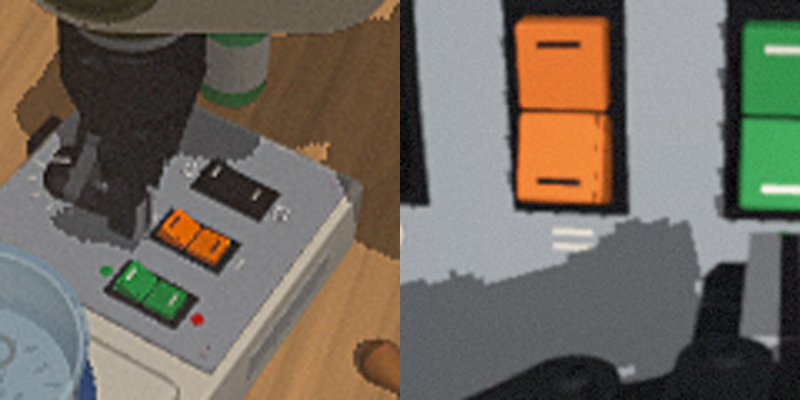

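Green is still off and the hand is hovering over its far end. I'll confirm the black flip with a brightened before/after comparison.

Run:
```python
from h import *
from rig import optics
d=optics.get_image("side");np.savez("side5.npz",**d)
a,b=load('side0.npz')['pixels'],d['pixels']
f=lambda i:cv2.convertScaleAbs(cv2.resize(i[230:265,322:362],(400,350),interpolation=2),alpha=2.2)
cv2.imwrite('pics/cmp2.png',np.hstack([f(a),f(b)])[:,:,::-1])
```

```text
(no output)
```

View pics/cmp2.png

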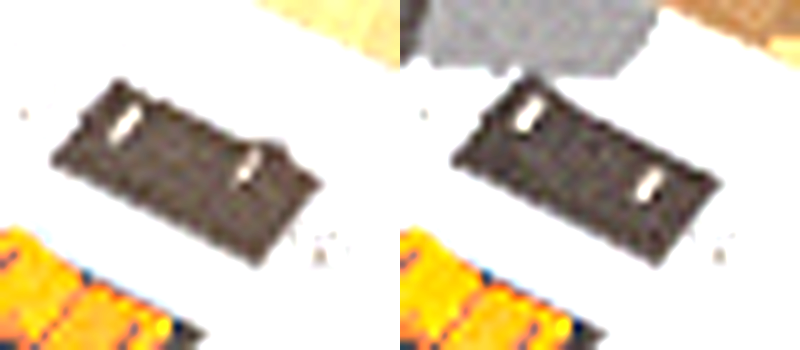

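Black's near-end bump is gone and its far mark has risen, so it's at reverse. I'll tap green's far end, then lift straight up well clear.

```bash
python3 -m jog '[[0,0,0,-0.002,0,0.035,0],[0,0,0,0,0,0.004,0],[0,0,0,0,0,0.003,0],[0,0,0,0,0,0.003,0],[0,0,0,0,0,0.003,0],[0,0,0,0,0,0.002,0],[0,0,0,0,0,0,0],[0,0,0,0,0,0,0]]'
python3 -m jog '[[0,0,0,0,0,-0.05,0],[0,0,0,0,0,-0.06,0],[0,0,0,0.03,0,-0.05,0],[0,0,0,0.06,0,0,0],[0,0,0,0.06,0,0,0],[0,0,0,0.03,0,0,0],[0,0,0,0,0,0,0],[0,0,0,0,0,0,0]]'
python3 - <<'E'
from h import *
from rig import optics
d=optics.get_image("side");np.savez("side6.npz",**d);p=d['pixels']
for f in('side0.npz','side3.npz','side6.npz'):
    D=load(f);print(f,[(c.round(1),s) for c,s in blobs(D,(300,264,335,292),(45,100,30),(85,255,255))])
f=lambda i,k:cv2.convertScaleAbs(cv2.resize(i,(400,400),interpolation=2),alpha=k)
cv2.imwrite('pics/end.png',np.hstack([f(p[235:300,295:360],1.4),f(p[205:405,190:390],1)])[:,:,::-1])
E
```

```text
time_s: 6.98
position: [0.5703, 0.1073, 0.0868]
tool_rot: [[-0.984, 0.176, -0.0], [0.176, 0.984, 0.0], [0.0, -0.0, -1.0]]
ft_force: [0.3, -0.5, -0.3]
grip_width: -0.0003
gripper_force: 0.1
time_s: 7.98
position: [0.394, 0.1388, 0.247]
tool_rot: [[-0.984, 0.176, 0.001], [0.176, 0.984, -0.0], [-0.001, 0.0, -1.0]]
ft_force: [0.6, -0.0, 0.1]
grip_width: -0.0001
gripper_force: 0.0
side0.npz [(array([315.7, 277.4]), array([305, 270,  22,  16, 172], dtype=int32))]
side3.npz [(array([314.6, 276.9]), array([304, 268,  22,  18, 174], dtype=int32))]
side6.npz [(array([315.6, 277.5]), array([305, 270,  22,  16, 176], dtype=int32))]
```

View pics/end.png

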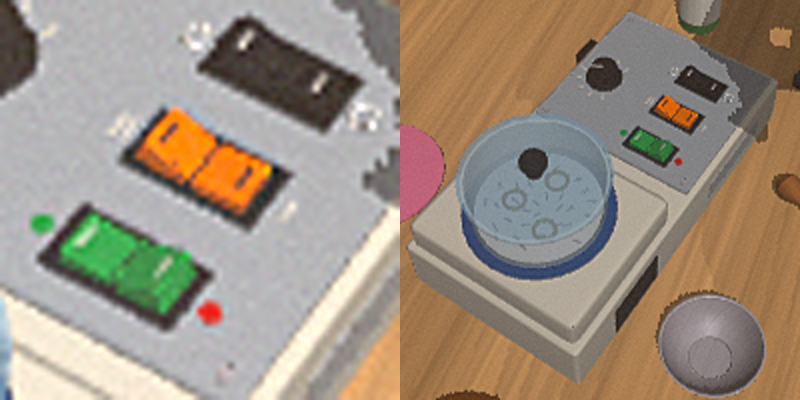

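Green is back on: its blob matches the start to within 0.1 px. Black is at reverse, orange, knob and lid are unchanged, and the hand is clear.

```bash
python3 -c "
from rig import job
print(job.close_job())"
```

```text
the job is handed in; nothing more can be done
None
```

The job is handed in: I tapped green off, black to reverse and green back on, each change confirmed in the camera images, with orange, the knob and the lid looking untouched and the hand clear; no pass/fail verdict came back.

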